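# Lock the amber jar onto the spice mill

### The job

The flat-sided amber jar stands upside down in the collar of the green spice mill, dropped into its slots but not locked. Press it down against the spring and, while it is held down, turn it a quarter turn clockwise (seen from above) so that it locks with its long side pointing at the two orange marks; then let go. Leave the round storage jar where it stands.

Things in the scene. Friction and masses are not known exactly. Their poses are not given: they have to be found in the camera images.
- mill: Green spice mill base, fixed, 116 mm wide. Origin: centre of its underside, z up. On top a black collar 88 mm across with steel ledges inside, rim 102 mm above the origin. Entry slots on its +y and -y sides; orange marks at the rim on +x and -x; push button low on -x. Turning is blocked until the jar is pressed 9 mm; then 90 degrees clockwise from above, stop 5 to 10 degrees beyond.
- grinding_jar: Flat amber jar, upside down. Origin: foot of its steel neck (48 mm wide, 30 mm high, lugs along x), z up. Glass body 30 to 90 mm above origin: 64 mm along x, 44 along y; grip the 44. Start: origin 97 mm above the mill's, x within 3 degrees of the mill's y line. Locked: x along the mill's x, either way round, origin 88 mm above the mill's (the spring lifts it there on release).
- plunger (a joint): Black sprung disc, 40 mm wide, in the collar under the jar; 0 = up (jar as at the start), in m, grows as the jar is pressed down. The spring gives 5 N at 0, 10 N at 0.013; bottoms at 0.017. Lugs clear the ledges from 0.009: turn at about 0.013.
- storage_jar: Bystander: round closed amber glass storage jar with a steel lid, 64 mm wide, 100 mm high, standing on the board. Origin: centre of its underside.
Not all that is in view belongs to the job. Leave any blue or purple look-alike of the grinding_jar alone.

How it is judged (in metres and radians):
On the way:
1. the jar is pressed down in its slots, still unturned (z of grinding_jar in the frame of mill below 0.0895 m and angle between the x axis of grinding_jar and the x axis of mill, either way round above 1 rad), for 0.05 s.
At the end, for the whole second after the job is handed in: Locked: the jar's long (x) axis within 25 degrees of the line through the orange marks, at least 5 mm below its starting height, upright within 8 degrees, within 10 mm of the collar's axis, at rest and released; storage jar within 30 mm of where it stood (angle between the x axis of grinding_jar and the x axis of mill, either way round below 0.44 rad and z of grinding_jar in the frame of mill below 0.0915 m and horizontal distance between grinding_jar and mill below 0.01 m and angle between grinding_jar's own z axis and vertical below 0.15 rad and linear speed of grinding_jar below 0.02 m/s and distance of storage_jar from where it was at the start of the episode below 0.03 m); the robot touches nothing.
It fails at once if the storage jar was knocked over (angle between storage_jar's own z axis and vertical above 0.5 rad).
It also fails if it takes over 32 s, if anything falls off the work surface, if the arm or the gripper's body presses on something with over 40 N, if the wrist force passes 120 N, or if a joint passes its speed limit or range.

### The arm

A 6-joint arm with a two-finger parallel gripper is mounted at the origin on the work surface. World frame = base frame: x ahead of the robot, y to its left, z up, the work surface at z = 0. Lengths are in mm, angles in rad, forces in N, time in s.
With the tool pointing down it reaches from about 350 to 875 mm from the base axis. Payload 4.2 kg.
Tool frame: the origin (TCP) lies where the fingers leave the gripper's body, on its centre line; the fingertips stand ahead of it and the grasp point (between the pads) lies 54 mm ahead of it (arm.nose_length is the z of the fingertips in the tool frame, in mm); z points along the fingers, x is the direction in which the jaws open and shut, and the axes are right-handed (so a half turn about z gives the same grasp; the last joint's range is limited). The gripper opens to 85 mm and grips with 20 to 120 N. Pads are 22 mm wide; open, the fingers measure 114 mm over their backs; the gripper's body (76 mm by 85 mm) begins 54 mm behind the grasp point. The pads swing forward as they close: fully open they stand 13 mm farther back than shut.
Start: joints at [1.504, 0.385, 0.008, 0, -1.194, -0.259], TCP at [200.009, 592.111, 303.912] pointing down, gripper open.
Joint ranges: [-3.14, 3.14], [-1.21, 2.06], [-1.07, 1.41], [-3.16, 2.05], [-2.99, -0.16], [-3.1, 3.1]. Speed limits (rad/s): [2.79, 2.79, 3.14, 3.14, 3.14, 3.14].

### API

Orientations are given as a unit quaternion [x, y, z, w].
In Python, from bench import arm, imaging, job_done gives the robot as it stands.
- The arm moves only by the shell command python3 -m crank 'ROWS' [OPENING]. ROWS is a JSON object of lists of equal length, an entry for each row: "delta_pos": the shift along the tool's x, y, z in m, a list of three; "twist": the turn about the tool's z in rad. In form: {"delta_pos": [[tx, ty, tz], ...], "twist": [twist, ...]}. A call has 1 to 8 rows; each row shifts and turns the commanded pose from where the row before left it, along the tool's axes as they then stand; what a row does not reach is not made up. A row lasts 1/12 s, in which the tool goes at most 41.7 mm and 7.16 degrees, less where a joint would pass 70% of its speed; a pose out of reach is approached as far as the arm can. A call is refused whole if a number of a shift passes 0.0417 or a number of a turn 0.125, either way. A call with a gripper value outside its range is refused whole. OPENING is the opening, from 0 (shut) to 1 (fully open), set as the call begins (- or left out, the last holds). The fingers move at their own pace and stop on an object; the grip force is fixed at half the most. Time passes only in rows, so rows that do not move let the fingers close. It gives the time, the measured TCP pose, the force and the opening at its end, in the units of the state.
- arm.read_state(): the state, without advancing time (a new reading comes with each control period).
- imaging.get_image(name): name is "side" or "top"; returns (picture, depth): 384x512x3 uint8, blue, green, red; 384x512 float32, mm along the optical axis (not along the pixel's ray), 0 where there is no reading.
- imaging.camera_model(name): a dict with "vfov" (degrees; the focal length in pixels is half the picture's height over the tangent of half this angle, whatever the lens; pixels are square), "cx", "cy" (the principal point, pixels), "T" (4x4, takes a point from camera to world coordinates). Camera axes: x right, y up, looking along -z (the intrinsics and any distortion apply to the point x, -y, -z); pixel columns grow to the right and rows downward; lengths in mm; the calibration is good to about 2 mm. A picture is of the moment at which its call begins. camera_model takes no time and is no camera call.
- job_done(): hands the job in, once; it reports no verdict.
The state is a dict: "clock": time; "joints": joint angles; "joint_vel": joint speeds; "joint_efforts": joint torques, N m; "position": TCP position; "ee_rot": TCP orientation; "contact_force": force on the tool from outside, world axes, zero at the start; "wrist_torque": the same for the moment, N m; "gripper_width": finger opening in mm.
Only numpy, scipy, OpenCV 4.12 (cv2) and the standard library are available. Lean on these libraries where they do the work, as an engineer would, in place of code of your own. Each camera call takes 0.05 s, during which the arm holds its last target.

## Working session

There is one attempt and no reset: what is moved stays moved. The work goes in short steps, Python scripts to look and compute and a shell command to move; the robot and the scene stay as the last step left them, time stands still between calls to the robot, and variables do not carry over. Pictures are saved under pics/ and viewed, and the job is handed in when it is done.

```bash
mkdir -p pics; ls; cat > h.py <<'E'
import numpy as np, cv2
from bench import arm, imaging
def snap(n,tag):
    im,d=imaging.get_image(n); cv2.imwrite(f'pics/{n}_{tag}.png',im); np.savez(f'pics/{n}_{tag}.npz',im=im,d=d); return im,d
E
python3 - <<'E'
from h import *
for n in('side','top'):
    snap(n,'0'); m=imaging.camera_model(n); print(n,{k:(np.round(v,3).tolist() if k=='T' else v) for k,v in m.items()})
print(arm.read_state(), arm.nose_length)
E
```

```text
pics
side {'vfov': 57.15829298916617, 'cx': 262.4138142537398, 'cy': 191.92531267510668, 'T': [[0.999, 0.004, -0.035, 377.088], [-0.028, 0.69, -0.723, -693.098], [0.022, 0.724, 0.69, 624.673], [0.0, 0.0, 0.0, 1.0]]}
top {'vfov': 54.511802176359325, 'cx': 256.858780200789, 'cy': 190.0260569842601, 'T': [[0.008, 0.998, -0.067, 362.376], [-1.0, 0.007, -0.014, -131.72], [-0.014, 0.067, 0.998, 1065.045], [0.0, 0.0, 0.0, 1.0]]}
{'clock': 0.1, 'joints': array([ 1.50359485e+00,  3.85467180e-01,  6.77654638e-03, -4.32993398e-04,
       -1.19401406e+00, -2.58596663e-01]), 'joint_vel': array([-0.00030272, -0.00248866,  0.00387094,  0.0006468 , -0.00018566,
        0.00198261]), 'joint_efforts': array([-8.03148178e-04, -3.93323457e+01,  1.88924879e+01,  4.19791594e+00,
       -2.65350121e-03,  7.69161119e-06]), 'position': array([199.89847774, 591.7704029 , 302.9441748 ]), 'ee_rot': array([-5.83002154e-01,  8.12470022e-01, -6.08046750e-04, -7.62393210e-04]), 'contact_force': array([ 0.0656751 ,  0.16936107, -0.19963389]), 'wrist_torque': array([-0.00874008, -0.00524632, -0.00655084]), 'gripper_width': 85.31566720608281} 72.6
```

View pics/side_0.png

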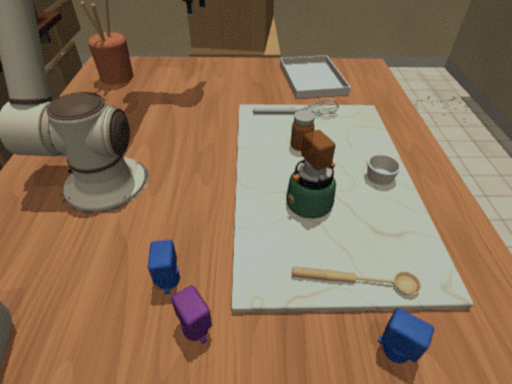

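View pics/top_0.png

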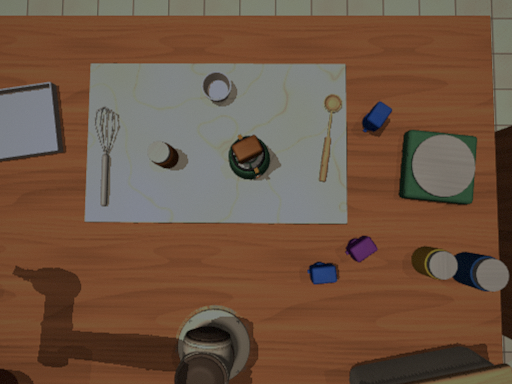

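The side view shows the mill at about (312,190) with the amber jar on top at (318,150). The storage jar is behind it at (303,132). In the top view the jar's top is at (247,149), the mill at (249,158) and the storage jar at (163,154). Next I'll measure with depth.

```bash
cat >> h.py <<'E'
def pts(n,d):
    m=imaging.camera_model(n); f=192/np.tan(np.radians(m['vfov']/2))
    v,u=np.mgrid[0:384,0:512].astype(float)
    P=np.stack([(u-m['cx'])/f*d,-(v-m['cy'])/f*d,-d],-1)
    return P@m['T'][:3,:3].T+m['T'][:3,3]
def ray(n,u,v,z):
    m=imaging.camera_model(n); f=192/np.tan(np.radians(m['vfov']/2))
    r=m['T'][:3,:3]@np.array([(u-m['cx'])/f,-(v-m['cy'])/f,-1]); o=m['T'][:3,3]
    return o+r*(z-o[2])/r[2]
def load(n,tag):
    z=np.load(f'pics/{n}_{tag}.npz'); return z['im'],z['d']
E
python3 - <<'E'
from h import *
for n,roi,roiS in(('top',(225,130,275,185),(140,135,185,175)),('side',(280,120,345,220),(285,105,320,155))):
    im,d=load(n,'0'); P=pts(n,d); hsv=cv2.cvtColor(im,cv2.COLOR_BGR2HSV)
    print(n,'board z',[P[v,u].round(1).tolist() for u,v in ([(130,100),(300,200),(200,200)] if n=='top' else [(260,280),(370,250),(260,150)])])
    x0,y0,x1,y1=roi
    sub=hsv[y0:y1,x0:x1]; p=P[y0:y1,x0:x1]; val=d[y0:y1,x0:x1]>0
    green=(sub[...,0]>60)&(sub[...,0]<95)&(sub[...,1]>100)&val
    amber=(sub[...,0]<16)&(sub[...,1]>130)&(sub[...,2]>50)&val
    for nm,k in(('green',green),('amber',amber)):
        q=p[k]; print(n,nm,len(q),np.percentile(q,[2,50,98],axis=0).round(0).tolist())
    am=amber&(p[...,2]>150) 
    q=p[am]; print('hist z',np.histogram(q[:,2],bins=10))
    cv2.imwrite(f'pics/{n}_crop.png',cv2.resize(im[y0:y1,x0:x1],None,fx=8 if n=='top' else 5.5,fy=8 if n=='top' else 5.5,interpolation=cv2.INTER_CUBIC))
    x0,y0,x1,y1=roiS; q=P[y0:y1,x0:x1].reshape(-1,3); q=q[q[:,2]>60]; print('stor',np.percentile(q,[2,50,98],axis=0).round(0).tolist())
E
```

```text
top board z [[689.6, 249.8, 18.4], [405.5, -238.3, 17.6], [403.4, 42.8, 19.3]]
top green 264 [[464.0, -147.0, 56.0], [486.0, -100.0, 92.0], [554.0, -47.0, 119.0]]
top amber 479 [[492.0, -124.0, 121.0], [518.0, -94.0, 206.0], [550.0, -65.0, 209.0]]
hist z (array([  3,   9,  17,  54,  87, 124,  82,  61,  17,   8]), array([199.95761145, 201.02198337, 202.08635528, 203.15072719,
       204.21509911, 205.27947102, 206.34384293, 207.40821484,
       208.47258676, 209.53695867, 210.60133058]))
stor [[491.0, 106.0, 64.0], [517.0, 129.0, 118.0], [548.0, 162.0, 123.0]]
side board z [[396.2, -310.9, 20.3], [633.1, -240.6, 20.1], [406.1, 112.3, 20.6]]
side green 495 [[468.0, -151.0, 30.0], [510.0, -140.0, 73.0], [562.0, -103.0, 111.0]]
side amber 1148 [[473.0, -130.0, 37.0], [513.0, -105.0, 180.0], [547.0, 122.0, 209.0]]
hist z (array([ 39,  48,  46,  50,  52,  53,  58,  58,  75, 324]), array([151.78497592, 157.61276837, 163.44056083, 169.26835328,
       175.09614574, 180.92393819, 186.75173065, 192.57952311,
       198.40731556, 204.23510802, 210.06290047]))
stor [[489.0, -127.0, 65.0], [510.0, 108.0, 121.0], [549.0, 156.0, 209.0]]
```

```bash
python3 - <<'E'
from h import *
for n,roi in(('top',(225,130,275,185)),('side',(280,120,345,220))):
    im,d=load(n,'0'); P=pts(n,d); hsv=cv2.cvtColor(im,cv2.COLOR_BGR2HSV)
    x0,y0,x1,y1=roi
    k=np.zeros(d.shape,bool); k[y0:y1,x0:x1]=True
    h=hsv; k&=(P[...,2]>198)&(P[...,2]<216)
    r=cv2.minAreaRect(np.float32(P[k][:,:2])); print(n,'top face',k.sum(),r,P[k].mean(0).round(1))
    b=cv2.boxPoints(r); e=[b[1]-b[0],b[2]-b[1]]; e=max(e,key=np.linalg.norm); print('long dir deg',np.degrees(np.arctan2(e[1],e[0])))
    # color-based in image
    # orange marks
    o=np.zeros(d.shape,bool); o[y0:y1,x0:x1]=True
    o&=(hsv[...,0]>5)&(hsv[...,0]<22)&(hsv[...,1]>120)&(hsv[...,2]>70)&(P[...,2]<150)
    nn,l,s,c=cv2.connectedComponentsWithStats(o.astype(np.uint8))
    for i in range(1,nn):
        print(' orange',s[i,4],c[i].round(1),P[l==i].mean(0).round(0), ray(n,*c[i],121).round(0))
    # storage, mill edges from depth: points between z 100..125 near
    q=(P[...,2]>112)&(P[...,2]<128); q[:y0]=0;q[y1:]=0;q[:,:x0]=0;q[:,x1:]=0
    print('collar rim',q.sum(),P[q].min(0),P[q].max(0), cv2.minEnclosingCircle(np.float32(P[q][:,:2])))
    q=(P[...,2]>40)&(P[...,2]<128); q[:y0]=0;q[y1:]=0;q[:,:x0]=0;q[:,x1:]=0
    print('mill',cv2.minEnclosingCircle(np.float32(P[q][:,:2])))
E
```

```text
top top face 506 ((518.5044555664062, -93.61365509033203), (43.8200569152832, 63.00695037841797), 26.97024154663086) [517.7 -93.7 205.5]
long dir deg -63.029766
 orange 14 [239.7 136.9] [564. -73. 113.] [562. -73. 121.]
 orange 21 [255.9 169.8] [ 478. -116.  120.] [ 478. -116.  121.]
 orange 4 [257.5 176.8] [ 466. -119.   61.] [ 460. -120.  121.]
collar rim 344 [ 468.98970063 -136.01101258  112.49233333] [567.60346378 -51.40818819 125.64104654] ((518.287353515625, -93.61618041992188), 53.78029251098633)
mill ((516.0261840820312, -95.11570739746094), 56.64863586425781)
side top face 462 ((519.1194458007812, -96.05119323730469), (44.06391143798828, 63.64076614379883), 30.15107536315918) [ 518.8 -101.3  206.1]
long dir deg -59.84896
 orange 123 [303.1 127.9] [522. 114.  94.] [514.  73. 121.]
 orange 1 [300. 133.] [514. 108.  81.] [504.  49. 121.]
 orange 1 [301. 136.] [517. 107.  72.] [505.  36. 121.]
 orange 1 [301. 138.] [518. 109.  64.] [504.  28. 121.]
 orange 1 [299. 146.] [515. 109.  37.] [496.  -6. 121.]
 orange 9 [332.3 164.6] [564. -76. 121.] [564. -76. 121.]
 orange 43 [295.9 177.1] [ 477. -117.  119.] [ 477. -119.  121.]
 orange 14 [289.5 198.4] [ 468. -121.   58.] [ 458. -185.  121.]
collar rim 642 [ 470.72960398 -137.84918429  112.01127116] [569.56280359 122.71025256 127.8010298 ] ((526.7184448242188, -7.299223899841309), 131.66790771484375)
mill ((512.340087890625, -3.3920440673828125), 149.29757690429688)
```

View pics/top_crop.png

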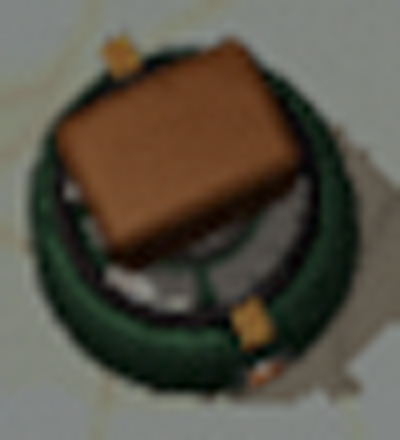

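View pics/side_crop.png

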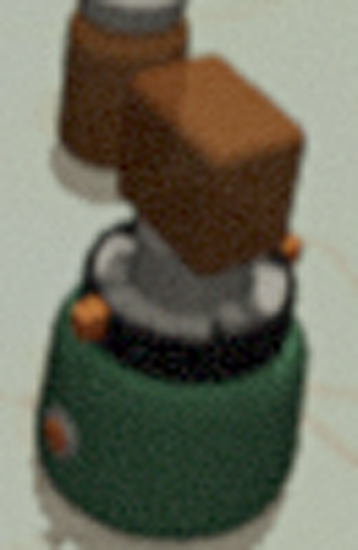

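The jar top is at z ≈ 206, matching the expected 19+97+90. Its centre is about (519,-95) and its long axis lies at -62°. The marks line is at about 26°, so the mill's axis is near (520,-95). The grip direction is 27°, so I need roughly +0.77 rad of twist to start. I'll approach high first.

```bash
python3 -m crank '{"delta_pos": [[0.0274,-0.0261,-0.001],[0.0274,-0.0261,-0.001],[0.0274,-0.0261,-0.001],[0.0274,-0.0261,-0.001],[0.0274,-0.0261,-0.001],[0.0274,-0.0261,-0.001],[0.0274,-0.0261,-0.001],[0.0274,-0.0261,-0.001]], "twist": [0,0,0,0,0,0,0,0]}' 1
python3 -c "
from h import *; s=arm.read_state(); print(s['joints'])"
```

```text
clock: 0.77
position: [327.8, 315.6, 311.7]
ee_rot: [-0.583, 0.812, -0.0, -0.0]
contact_force: [0.2, -0.0, -0.1]
gripper_width: 85.5
[ 1.12512469e+00  8.50298364e-02 -3.73330446e-01 -1.90730066e-04
 -1.11300790e+00  1.20429996e-01]
```

```bash
python3 -m crank '{"delta_pos": [[0.0274,-0.0261,-0.001],[0.0274,-0.0261,-0.001],[0.0274,-0.0261,-0.001],[0.0274,-0.0261,-0.001],[0.0274,-0.0261,-0.001],[0.0274,-0.0261,-0.001],[0.0274,-0.0261,-0.001],[0.0274,-0.0261,-0.001]], "twist": [0,0,0,0,0,0,0,0]}' 1
python3 -m crank '{"delta_pos": [[0,0,0],[0,0,0],[0,0,0],[0,0,0],[0,0,0],[0,0,0],[0,0,0],[0,0,0]], "twist": [0.11,0.11,0.11,0.11,0.11,0.11,0.11,0]}'
cat > where.py <<'E'
from h import *
from scipy.spatial.transform import Rotation as R
import sys
s=arm.read_state(); M=R.from_quat(s['ee_rot']).as_matrix()
print('clk',s['clock'],'j',s['joints'].round(3),'pos',s['position'].round(1),'w',round(s['gripper_width'],1))
print('F',s['contact_force'].round(1),'T',s['wrist_torque'].round(2))
print('jaw yaw',np.degrees(np.arctan2(M[1,0],M[0,0])).round(2),'tilt',np.degrees(np.arccos(-M[2,2])).round(2))
t=np.array([float(a) for a in sys.argv[1:4]])
print('delta tool mm',(M.T@(t-s['position'])).round(1))
E
python3 where.py 519.5 -95 300
```

```text
clock: 1.43
position: [455.4, 41.2, 319.9]
ee_rot: [-0.583, 0.812, 0.0, 0.0]
contact_force: [0.1, 1.3, -0.5]
gripper_width: 85.4
clock: 2.1
position: [455.1, 43.0, 319.5]
ee_rot: [-0.234, 0.972, 0.0, -0.0]
contact_force: [-0.4, 0.2, 0.6]
gripper_width: 85.5
clk 2.1 j [ 0.451  0.082 -0.356 -0.    -1.134  0.022] pos [455.1  43.  319.5] w 85.5
F [-0.4  0.2  0.6] T [-0.01  0.03  0.02]
jaw yaw -152.9 tilt 0.05
delta tool mm [   5.5 -152.2   19.5]
```

```bash
python3 -m crank '{"delta_pos": [[0.001,-0.03,0],[0.001,-0.03,0],[0.001,-0.03,0],[0.001,-0.03,0],[0.001,-0.032,0],[0,0,0],[0,0,0]], "twist": [0,0,0,0,0,0,0]}'
python3 where.py 519.5 -95 229
python3 - <<'E'
from h import *
snap('side','1');snap('top','1')
a=cv2.imread('pics/side_1.png')[60:230,230:400]; b=cv2.imread('pics/top_1.png')[80:230,180:330]
cv2.imwrite('pics/c1.png',np.hstack([cv2.resize(a,(400,400)),cv2.resize(b,(400,400))]))
E
```

```text
clock: 2.68
position: [520.5, -95.6, 319.0]
ee_rot: [-0.235, 0.972, 0.0, -0.001]
contact_force: [-1.3, 0.1, -0.3]
gripper_width: 85.7
clk 2.6833 j [ 0.125  0.211 -0.201 -0.    -1.161  0.349] pos [520.5 -95.6 319. ] w 85.7
F [-1.3  0.1 -0.3] T [ 0.02  0.   -0.02]
jaw yaw -152.82 tilt 0.1
delta tool mm [ 0.5  0.9 90. ]
```

View pics/c1.png

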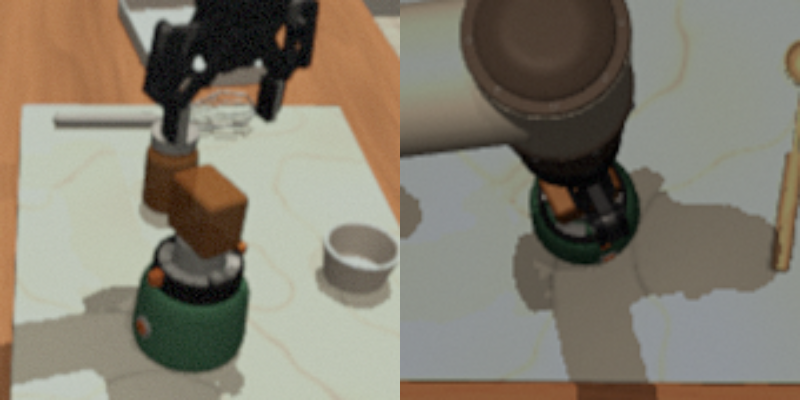

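The gripper is above the jar, with its jaws across the short side (fingers at about (175,115) and (270,95) in the left crop) and the storage jar well clear. I'll descend in two stages.

```bash
python3 -m crank '{"delta_pos": [[0,0.001,0.015],[0,0,0.015],[0,0,0.015],[0,0,0.015],[0,0,0.015],[0,0,0.010],[0,0,0],[0,0,0]], "twist": [0,0,0,0,0,0,0,0]}'
python3 where.py 519.5 -95 229
python3 - <<'E'
from h import *
snap('side','2')
a=cv2.imread('pics/side_2.png')[60:230,230:400]
cv2.imwrite('pics/c2.png',cv2.resize(a,(500,500)))
E
```

```text
clock: 3.45
position: [519.9, -92.8, 235.1]
ee_rot: [-0.236, 0.972, -0.0, -0.0]
contact_force: [-0.1, -0.2, -0.1]
gripper_width: 85.2
clk 3.45 j [ 0.131  0.284 -0.329  0.    -0.958  0.346] pos [519.9 -92.8 235.1] w 85.2
F [-0.1 -0.2 -0.1] T [-0.04 -0.05  0.05]
jaw yaw -152.68 tilt 0.03
delta tool mm [ 1.3 -1.7  6.1]
```

View pics/c2.png

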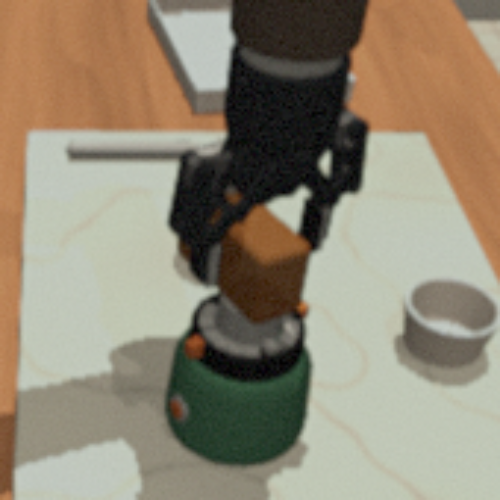

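The fingers straddle the jar, at about (205,250) and (320,215). I'll go the last 5 mm down with a small correction and close.

```bash
python3 -m crank '{"delta_pos": [[0.001,-0.0015,0.003],[0,0,0.003],[0,0,0]], "twist": [0,0,0]}'
python3 -m crank '{"delta_pos": [[0,0,0],[0,0,0],[0,0,0],[0,0,0],[0,0,0],[0,0,0],[0,0,0],[0,0,0]], "twist": [0,0,0,0,0,0,0,0]}' 0
python3 where.py 519.5 -95 229
```

```text
clock: 3.75
position: [519.6, -95.3, 228.8]
ee_rot: [-0.235, 0.972, 0.0, 0.0]
contact_force: [-0.3, 0.4, 0.5]
gripper_width: 85.5
clock: 4.42
position: [519.8, -95.3, 229.2]
ee_rot: [-0.235, 0.972, -0.0, 0.0]
contact_force: [-0.4, 0.2, 2.4]
gripper_width: 43.1
clk 4.4167 j [ 0.126  0.291 -0.336  0.    -0.943  0.349] pos [519.8 -95.3 229.2] w 43.1
F [-0.4  0.2  2.4] T [-0.1   0.17  0.01]
jaw yaw -152.78 tilt 0.02
delta tool mm [0.1 0.4 0.2]
```

The grip holds at 43 mm with little side force. Now I'll press 13 mm slowly.

```bash
python3 -m crank '{"delta_pos": [[0,0,0.002],[0,0,0.002],[0,0,0.002],[0,0,0.002],[0,0,0.002],[0,0,0.003],[0,0,0],[0,0,0]], "twist": [0,0,0,0,0,0,0,0]}'
python3 where.py 519.5 -95 216
python3 - <<'E'
from h import *
im,d=snap('side','3'); P=pts('side',d); hsv=cv2.cvtColor(im,cv2.COLOR_BGR2HSV)
k=np.zeros(d.shape,bool); k[120:200,290:345]=1
k&=(hsv[...,0]<16)&(hsv[...,1]>130)&(hsv[...,2]>40)&(P[...,1]<0)&(P[...,2]>125)
print('amber z max',np.percentile(P[k][:,2],[1,5,50,80,95,99]).round(1))
im0,d0=load('side','2'); P=pts('side',d0); hsv=cv2.cvtColor(im0,cv2.COLOR_BGR2HSV)
k=np.zeros(d.shape,bool); k[120:200,290:345]=1
k&=(hsv[...,0]<16)&(hsv[...,1]>130)&(hsv[...,2]>40)&(P[...,1]<0)&(P[...,2]>125)
print('before',np.percentile(P[k][:,2],[1,5,50,80,95,99]).round(1))
cv2.imwrite('pics/c3.png',cv2.resize(np.hstack([im0[100:200,270:370],im[100:200,270:370]]),(800,400)))
E
```

```text
clock: 5.08
position: [519.9, -95.3, 216.4]
ee_rot: [-0.235, 0.972, -0.0, 0.0]
contact_force: [-1.6, 0.1, 7.6]
gripper_width: 43.0
clk 5.0833 j [ 0.126  0.306 -0.352  0.001 -0.913  0.349] pos [519.9 -95.3 216.4] w 43.0
F [-1.6  0.1  7.6] T [ 0.12  0.69 -0.03]
jaw yaw -152.76 tilt 0.03
delta tool mm [0.2 0.4 0.4]
amber z max [141.1 145.2 183.7 194.8 196.1 219.8]
before [154.2 157.3 196.8 207.5 208.8 240.7]
```

View pics/c3.png

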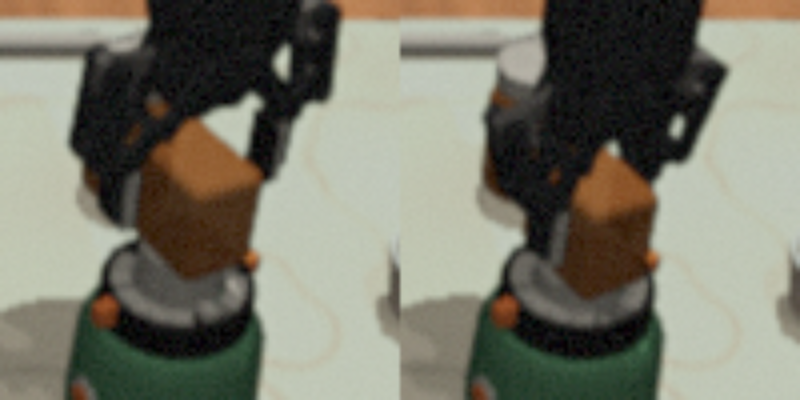

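The jar went down 12.7 mm without slipping, seen in the right panel with the body at (605,235) still unturned. The force is about 8 N up. Now I'll turn clockwise with positive twist.

```bash
python3 -m crank '{"delta_pos": [[0,0,0],[0,0,0],[0,0,0],[0,0,0],[0,0,0],[0,0,0],[0,0,0],[0,0,0]], "twist": [0.03,0.06,0.09,0.1,0.1,0.1,0.1,0.1]}'
python3 where.py 519.5 -95 216
```

```text
clock: 5.8
position: [520.8, -95.4, 217.0]
ee_rot: [0.104, 0.995, -0.0, 0.002]
contact_force: [-0.3, -0.3, 7.5]
gripper_width: 43.5
clk 5.8 j [ 0.126  0.305 -0.351  0.002 -0.911 -0.336] pos [520.8 -95.4 217. ] w 43.5
F [-0.3 -0.3  7.5] T [-0.21  0.28  0.02]
jaw yaw 168.04 tilt 0.18
delta tool mm [1.4 0.2 1. ]
```

```bash
python3 -m crank '{"delta_pos": [[0,0,0],[0,0,0],[0,0,0],[0,0,0],[0,0,0],[0,0,0],[0,0,0],[0,0,0]], "twist": [0.12,0.12,0.12,0.12,0.12,0.12,0.1,0.05]}'
python3 where.py 519.5 -95 216
python3 -m crank '{"delta_pos": [[0,0,0],[0,0,0],[0,0,0]], "twist": [0.05,0.01,0]}'
python3 where.py 519.5 -95 216
python3 - <<'E'
from h import *
im,d=snap('side','4')
cv2.imwrite('pics/c4.png',cv2.resize(im[100:220,260:380],(600,600)))
E
```

```text
clock: 6.47
position: [520.8, -95.5, 217.0]
ee_rot: [0.513, 0.858, 0.0, 0.002]
contact_force: [-0.3, -0.6, 7.4]
gripper_width: 43.3
clk 6.4667 j [ 0.126  0.305 -0.351  0.002 -0.911 -1.205] pos [520.8 -95.5 217. ] w 43.3
F [-0.3 -0.6  7.4] T [-0.19  0.16  0.09]
jaw yaw 118.23 tilt 0.19
delta tool mm [ 1. -1.  1.]
clock: 6.72
position: [520.9, -95.4, 217.1]
ee_rot: [0.537, 0.843, 0.001, 0.002]
contact_force: [-0.3, -0.5, 6.9]
gripper_width: 43.4
clk 6.7167 j [ 0.126  0.305 -0.351  0.002 -0.911 -1.261] pos [520.9 -95.4 217.1] w 43.4
F [-0.3 -0.5  6.9] T [-0.17  0.17  0.03]
jaw yaw 115.01 tilt 0.19
delta tool mm [ 1.  -1.   1.1]
```

View pics/c4.png

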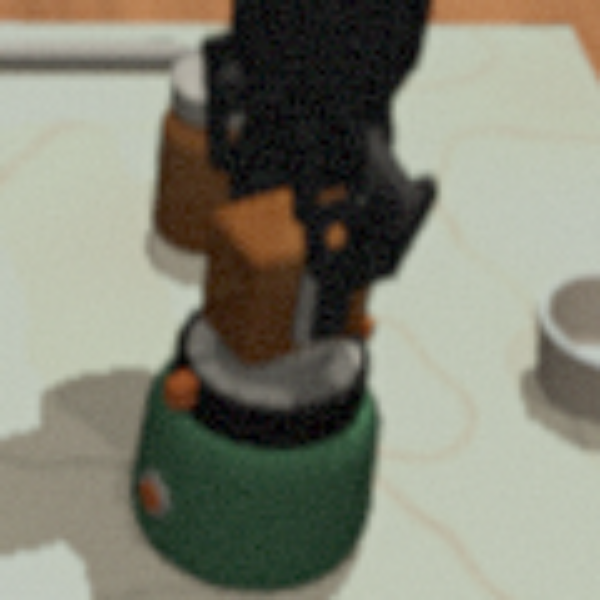

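The jar has turned (body at (260,280) in the crop) and its long side now faces the orange marks. I'll ease up 3 mm so the lugs meet the ledges, then open.

```bash
python3 -m crank '{"delta_pos": [[0,0,-0.0015],[0,0,-0.0015],[0,0,0],[0,0,0]], "twist": [0,0,0,0]}'
python3 where.py 519.5 -95 216
python3 -m crank '{"delta_pos": [[0,0,0],[0,0,0],[0,0,0],[0,0,0],[0,0,0],[0,0,0],[0,0,0],[0,0,0]], "twist": [0,0,0,0,0,0,0,0]}' 1
python3 where.py 519.5 -95 216
python3 - <<'E'
from h import *
im,d=snap('side','5')
cv2.imwrite('pics/c5.png',cv2.resize(im[100:220,260:380],(600,600)))
E
```

```text
clock: 7.1
position: [520.8, -95.5, 219.9]
ee_rot: [0.537, 0.843, 0.001, 0.002]
contact_force: [-0.2, -0.9, 5.5]
gripper_width: 43.0
clk 7.1 j [ 1.260e-01  3.020e-01 -3.480e-01  1.000e-03 -9.180e-01 -1.261e+00] pos [520.8 -95.5 219.9] w 43.0
F [-0.2 -0.9  5.5] T [-0.3   0.09  0.02]
jaw yaw 115.01 tilt 0.19
delta tool mm [ 1.  -1.   3.9]
clock: 7.77
position: [519.7, -95.2, 218.9]
ee_rot: [0.538, 0.843, 0.0, -0.0]
contact_force: [-0.2, 0.5, 0.5]
gripper_width: 85.6
clk 7.7667 j [ 0.126  0.303 -0.349 -0.    -0.919 -1.261] pos [519.7 -95.2 218.9] w 85.6
F [-0.2  0.5  0.5] T [0.01 0.03 0.01]
jaw yaw 114.97 tilt 0.0
delta tool mm [ 0.3 -0.1  2.9]
```

View pics/c5.png

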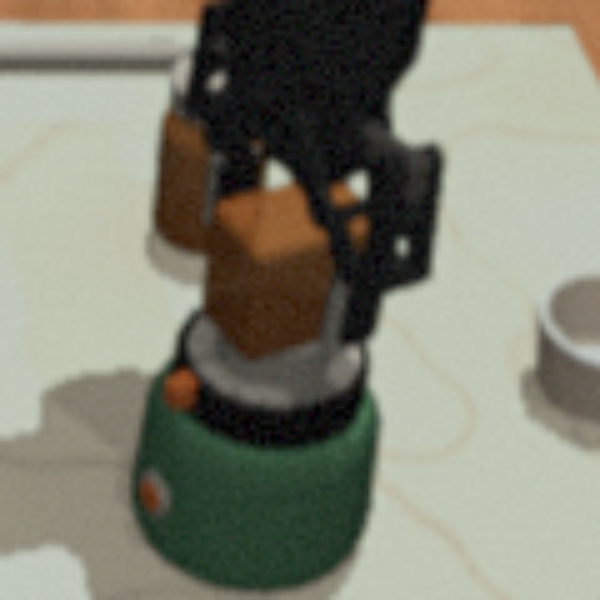

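The jar is released and stays down at (265,275). I'll back straight up, move aside and check.

```bash
python3 -m crank '{"delta_pos": [[0,0,-0.01],[0,0,-0.02],[0,0,-0.025],[0,0,-0.03],[0,0,-0.03],[0,0,-0.02],[0,0,0],[0,0,0]], "twist": [0,0,0,0,0,0,0,0]}'
python3 where.py 400 150 330
```

```text
clock: 8.48
position: [519.9, -95.2, 355.9]
ee_rot: [0.538, 0.843, 0.001, 0.002]
contact_force: [-0.0, -0.1, -0.6]
gripper_width: 85.4
clk 8.4833 j [ 0.126  0.184 -0.142 -0.    -1.241 -1.261] pos [519.9 -95.2 355.9] w 85.4
F [-0.  -0.1 -0.6] T [-0.    0.05  0.  ]
jaw yaw 114.96 tilt 0.23
delta tool mm [272.9  -5.3  25.6]
```

```bash
python3 -m crank '{"delta_pos": [[0.02,0,0],[0.035,0,0],[0.035,0,0],[0.035,0,0],[0.035,0,0],[0.035,0,0],[0.035,0,0],[0.02,0,0]], "twist": [0,0,0,0,0,0,0,0]}'
python3 - <<'E'
from h import *
for n,roi in(('top',(225,130,275,185)),('side',(290,120,345,220))):
    im,d=snap(n,'6'); P=pts(n,d)
    x0,y0,x1,y1=roi; k=np.zeros(d.shape,bool); k[y0:y1,x0:x1]=True
    k&=(P[...,2]>188)&(P[...,2]<207)&(P[...,1]<0)
    r=cv2.minAreaRect(np.float32(P[k][:,:2])); b=cv2.boxPoints(r); e=max([b[1]-b[0],b[2]-b[1]],key=np.linalg.norm)
    print(n,k.sum(),r,'long deg',np.degrees(np.arctan2(e[1],e[0])),'z med',np.median(P[k][:,2]))
im,d=load('top','6');P=pts('top',d); q=P[135:175,140:185].reshape(-1,3); q=q[q[:,2]>60]; print('stor',np.percentile(q,[2,50,98],axis=0).round(0).tolist())
a=cv2.imread('pics/side_6.png')[90:230,240:400]; b=cv2.imread('pics/top_6.png')[110:200,200:290]
cv2.imwrite('pics/c6.png',np.hstack([cv2.resize(a,(400,400)),cv2.resize(b,(400,400))]))
E
```

```text
clock: 9.15
position: [412.3, 133.1, 353.0]
ee_rot: [0.537, 0.844, -0.001, -0.001]
contact_force: [-0.3, -0.5, -0.4]
gripper_width: 85.8
top 492 ((520.1719360351562, -94.34063720703125), (64.04334259033203, 43.76628875732422), 24.80620765686035) long deg 24.806189 z med 196.80997231432247
side 472 ((521.0794677734375, -96.54554748535156), (62.835262298583984, 43.68349075317383), 24.995094299316406) long deg 24.99508 z med 198.11707974960524
stor [[435.0, 68.0, 66.0], [511.0, 122.0, 119.0], [546.0, 160.0, 399.0]]
```

View pics/c6.png

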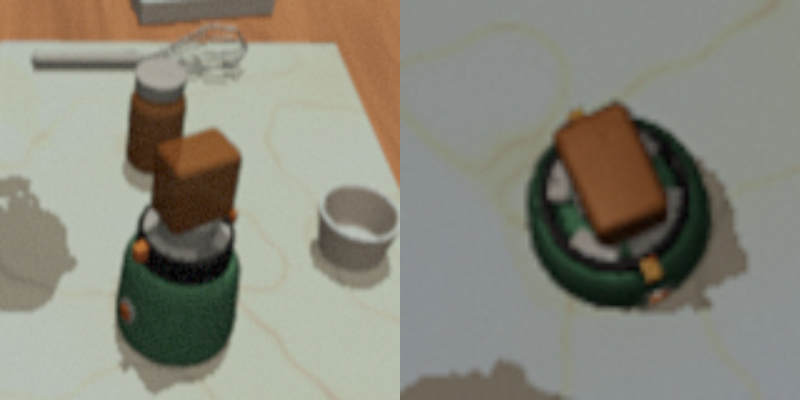

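The crops show the jar locked, with its long side on the marks line from (577,115) to (652,268) in the top view. The storage jar is standing at (158,115) in the side view. I'm handing in.

```bash
python3 -m crank '{"delta_pos": [[0,0,0],[0,0,0],[0,0,0]], "twist": [0,0,0]}'; python3 -c "
from bench import job_done; print(job_done())"
```

```text
clock: 9.5
position: [414.4, 130.6, 353.5]
ee_rot: [0.538, 0.843, -0.001, -0.0]
contact_force: [1.3, -0.3, 0.1]
gripper_width: 85.4
the job is handed in; nothing more can be done
None
```

The jar is locked in the mill and the job was handed in at about 9.5 s of the 32 s allowed; no verdict was reported. I gripped the jar across its 44 mm side, pressed it down about 13 mm and turned it about 92° clockwise. I then eased it up 3 mm, released it and backed the arm away.

| Check after release | Result |
|---|---|
| Long axis against the marks line | jar at about 25°, marks at about 26° |
| Height of the jar's top | about 197–198 mm, down from about 206 mm (8–9 mm lower; the given locked drop is 9 mm) |
| Horizontal distance from the mill's axis | within about 2 mm |
| Gripper | open and clear of everything |

- **Storage jar:** it looks upright and unmoved in the side view. My last measurement of it from the top camera was spoiled because the arm was in the way, so its position was confirmed only by eye.
- **Camera disagreement:** the two cameras differed by about 2 mm in y, which is within the stated calibration error.

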